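# Tip the bearing balls from the pan into the tip holder's well

### The arm

A 6-joint arm with a two-finger parallel gripper is mounted at the origin on the work surface. World frame = base frame: x ahead of the robot, y to its left, z up, the work surface at z = 0. Lengths are in m, angles in degrees, forces in N, time in s.
With the tool pointing down it reaches from about 0.4 to 0.825 m from the base axis. Payload 7 kg.
Tool frame: the origin (TCP) lies on the centre line of the jaws, within the pads' length; the fingertips stand 11 mm ahead of it and the grasp point (between the pads) lies 8 mm behind it; z points along the fingers, y is the line along which they close (so a half turn about z gives the same grasp; the last joint's range is limited). The gripper opens to 88 mm and grips with 3 to 60 N. Pads are 19 mm wide; open, the fingers measure 130 mm over their backs; the gripper's body (78 mm by 193 mm) begins 47 mm behind the grasp point.
Start: joints at [-56.316, 20.546, 0.682, 0, -70.136, -16.507], TCP at [0.199, -0.645, 0.238] pointing down, gripper open.
Joint ranges: [-176.03, 176.03], [-82.01, 121.73], [-58.28, 71.71], [-173.87, 95.51], [-174.79, -0.11], [-173.66, 173.66]. Speed limits (degrees/s): [136.94, 136.94, 172.46, 180, 180, 180].

### API

Orientations are given as [roll, pitch, yaw] about the fixed x, y, z axes, in that order (R = Rz(yaw) Ry(pitch) Rx(roll)).
In Python, from plant import r, capture, camera_model, job gives the robot as it stands.
- The arm moves only by the tool drive_tool, never from a script. Its argument "increments" is a list that holds one entry, the list of rows, each a list of 5 numbers: the gripper's target within -1 to 1 (fully open at 1, half-way at 0, shut at -1), then the shift along the tool's x, y, z scaled (see below), then the turn about the tool's z scaled (see below). In form: [[[gripper, tx, ty, tz, roll], ...]]. A call has 1 to 5 rows; each row is the pose to reach, as a shift and turn from the pose commanded when the call began, along the tool's axes at that moment, turning the shorter way round; what a row does not reach only later rows make up. The controller multiplies each number of a shift by 120 mm and each number of a turn by 360 degrees. A row lasts 1/8 s, in which the tool goes at most 62.5 mm and 10.7 degrees, less where a joint would pass 70% of its speed; a pose out of reach is approached as far as the arm can. A call with a number of a shift or a turn outside -1 to 1 is refused whole. A call with a gripper value outside its range is refused whole. The fingers move at their own pace and stop on an object; "squeeze" is the grip in N (left out, the last holds). Time passes only in rows, so rows that repeat a pose let the fingers close. It gives the time, the measured TCP pose, the force, the opening and the grip force at its end, in the units of the state.
- r.get_state(): the state, without advancing time (a new reading comes with each control period).
- capture(name): name is "scene" or "top" or "wrist"; returns the picture (420x560x3 uint8, red, green, blue); there is no depth.
- camera_model(name): a dict with "camera_matrix" (3x3 intrinsics, pixels), "k1" (the pictures are not rectified: a ray, as slopes to the right and down, at radius r is drawn at 1 + k1 r^2 times it, then the intrinsics apply), "rvec" (rotation vector, rad) and "tvec" (3), from world to camera coordinates, as OpenCV has them. Camera axes: x right, y down, z forward; pixel columns grow to the right and rows downward; lengths in m; the calibration is good to about 2 mm. A picture is of the moment at which its call begins: read the wrist's pose just before it. camera_model takes no time and is no camera call; for the wrist camera it gives the pose at the moment of the call.
- job.close_job(): hands the job in; it is judged then, once.
The state is a dict: "time_s": time; "joints": joint angles; "qd": joint speeds; "joint_torque": joint torques, N m; "tcp_pos": TCP position; "eef_rot": TCP orientation; "contact_force": force on the tool from outside, world axes, zero at the start; "moment": the same for the moment, N m; "gripper_width": finger opening in m; "gripper_force": force on a finger pad.
Only numpy, scipy, OpenCV 4.12 (cv2) and the standard library are available. Lean on these libraries where they do the work, as an engineer would, in place of code of your own. Each camera call takes 0.05 s, during which the arm holds its last target. There are 200 camera calls.

### The job

Put the four loose bearing balls away: pick up the steel pan by its yellow fin, bring its pouring lip low over the open square well of the green tip holder (within about 3 cm above the well's rim) while all the balls are still in the pan, and only then tip it so that all four roll into the well and none drops from a height. Then stand the empty pan upright on the plate and let go, leaving the other tools where they lie.

Things in the scene. Friction and masses are not known exactly. Their poses are not given: they have to be found in the camera images.
- pan: Open steel pan, floor and ramp painted blue, about 0.25 kg. Origin: on its underside, on the centre line. x points to the pouring lip, y across, z up. 66 mm wide outside (y -33 to 33), 3 mm sheet; floor 3 mm thick from x = -50 to 10 mm, closed back wall at x = -50 mm, side and back walls 35 mm high; in front a 24 degree ramp up to the lip, with side walls 18 mm high.
- pan_lip (a point): Middle of the pouring lip, the ramp's upper edge: x = 60, y = 0, z = 25 mm in the pan's frame; axes as the pan's. The ramp (3 mm sheet, underside sloping too) rises at 24 degrees from x = 10 mm: balls stay in at less tilt and roll out once the lip end is tipped down clearly more (40 to 45 degrees is plenty).
- pan_inside (a point): Point over the middle of the pan: x = 0, y = 0, z = 12 mm in the pan's frame; axes as the pan's.
- pan_grip (a point): Good grip point on the yellow upright fin: x = -36, y = 0, z = 66 mm in the pan's frame; axes as the pan's. The fin is 12 mm thick in y, from x = -54 to -18 mm and z = 35 to 85 mm: pinch it across y. A 12 mm wide cross strap at x = -24 mm, top at z = 39 mm, ties it to the side walls.
- ball1: Polished bearing ball, 16 mm diameter, 17 g; origin at its centre. At the start it lies on the pan's floor.
- ball2: Polished bearing ball, 16 mm diameter, 17 g; origin at its centre. At the start it lies on the pan's floor.
- ball3: Polished bearing ball, 16 mm diameter, 17 g; origin at its centre. At the start it lies on the pan's floor.
- ball4: Polished bearing ball, 16 mm diameter, 17 g; origin at its centre. At the start it lies on the pan's floor.
- tip_holder: Green steel tip holder, fixed to the plate; origin at the plate under the middle of its square open well: 100 mm square outside, 90 inside, rim 35 mm and floor 5 mm above the plate. On its -x side a green block (x -90 to -50 mm, 100 mm wide, 30 mm high) carries three steel punch tips up to 62 mm above the plate. z up.
- well (a point): Centre of the well's mouth, at the height of its rim, 35 mm above the plate; axes as the tip holder's.
- die: Bystander: loose steel die 60 x 140 x 55 mm with a red knob 44 mm in diameter on the screw at its -y end; origin under its middle, its length along y. Leave it.
- parallel: Bystander: ground steel parallel bar 150 x 18 x 30 mm, its length along x, origin under its middle. Leave it.
- punch: Bystander: steel radius punch lying flat, 100 mm long along x, about 80 mm wide in y, 24 mm high. Leave it.
- drift: Bystander: copper drift, bar 140 x 20 x 20 mm, its length along x, origin under its middle. Leave it.
- vee_block: Bystander: dark steel vee block 50 x 50 x 34 mm, origin under its middle. Leave it.
- wrench: Bystander: steel wrench 170 mm long lying along its x. Leave it.
Mind the look-alikes: they are no part of the job. Of the things that look like the tip_holder, the larger one is meant. What is shaped like the pan but brown is not meant.

How it is judged (in metres and radians):
On the way, in this order (a step that is already met when the one before it is completed fails the run):
1. With all four balls still in the pan, its lip is over the well, no more than 40 mm above the well's rim (horizontal distance between pan_lip and well below 0.055 m and height (world z) of pan_lip below 0.075 m and distance between each of ball1, ball2, ball3, ball4 and pan_inside below 0.07 m), for 0.1 s.
2. All four balls are in the well (x of ball1 in the frame of well between -0.046 and 0.046 m and y of ball1 in the frame of well between -0.046 and 0.046 m and height (world z) of each of ball1, ball2, ball3, ball4 below 0.034 m and x of ball2 in the frame of well between -0.046 and 0.046 m and y of ball2 in the frame of well between -0.046 and 0.046 m and x of ball3 in the frame of well between -0.046 and 0.046 m and y of ball3 in the frame of well between -0.046 and 0.046 m and x of ball4 in the frame of well between -0.046 and 0.046 m and y of ball4 in the frame of well between -0.046 and 0.046 m), for 0.2 s.
At the end, for the whole second after the job is handed in: All four balls lie in the well (centres within 46 mm of its middle each way and below its rim, slower than 0.1 m/s), and the pan stands upright on the plate (within 0.08 rad, underside within 6 mm of the plate), released and at rest (all of step 2 and linear speed of each of ball1, ball2, ball3, ball4 below 0.1 m/s and height (world z) of pan between -0.004 and 0.006 m and angle between pan's own z axis and vertical below 0.08 rad and linear speed of pan below 0.02 m/s); the robot touches nothing.
It fails at once if A ball leaves the pan too high: it is out of the pan (more than 85 mm from its middle) with its centre more than 50 mm above the well's rim ((distance between ball1 and pan_inside above 0.085 m and height (world z) of ball1 above 0.085 m) or (distance between ball2 and pan_inside above 0.085 m and height (world z) of ball2 above 0.085 m) or (distance between ball3 and pan_inside above 0.085 m and height (world z) of ball3 above 0.085 m) or (distance between ball4 and pan_inside above 0.085 m and height (world z) of ball4 above 0.085 m)).
It fails at once if Another tool is moved by more than 20 mm (distance of any of die, parallel, punch, drift, vee_block, wrench from where it was at the start of the episode above 0.02 m).
It also fails if it takes over 58 s, if anything falls off the work surface, if the arm or the gripper's body presses on something with over 40 N, if the wrist force passes 120 N, or if a joint passes its speed limit or range.

## Working session

There is one attempt and no reset: what is moved stays moved. The work goes in short steps, Python scripts to look and compute and a tool call to move; the robot and the scene stay as the last step left them, time stands still between calls to the robot, and variables do not carry over. Pictures are saved under pics/ and viewed, at most 10 in all, crops included, and the job is handed in when it is done.

Besides the shell and the picture viewer there is one more tool, called as name(argument=value, ...), one argument or row to a line, values as JSON. drive_tool: Moves the arm, as the interface text tells. Its arguments: {"type":"object","properties":{"increments":{"type":"array"},"squeeze":{"type":"number"}},"required":["increments"]}

```bash
mkdir -p pics; ls
cat > h.py <<'E'
import numpy as np,cv2
from plant import r,capture,camera_model,job
def px2w(cam,uv,z,m=None):
    m=m or camera_model(cam); K=np.array(m["camera_matrix"]);R,_=cv2.Rodrigues(np.array(m["rvec"],float));t=np.array(m["tvec"],float).ravel()
    out=[]
    for u in np.atleast_2d(uv):
        d=np.array([(u[0]-K[0,2])/K[0,0],(u[1]-K[1,2])/K[1,1]]);s=d.copy()
        for _ in range(20): s=d/(1+m["k1"]*(s@s))
        ray=R.T@np.array([s[0],s[1],1]);c=-R.T@t
        out.append(c+ray*(z-c[2])/ray[2])
    return np.array(out)
def w2px(cam,P,m=None):
    m=m or camera_model(cam)
    p,_=cv2.projectPoints(np.atleast_2d(np.array(P,float)),np.array(m["rvec"],float),np.array(m["tvec"],float),np.array(m["camera_matrix"]),np.array([m["k1"],0,0,0.]))
    return p[:,0]
def save(cam,name,crop=None,f=1):
    im=capture(cam)
    if crop: a,b,c,d=crop; im=im[b:d,a:c]
    im=cv2.resize(im,None,fx=f,fy=f,interpolation=cv2.INTER_CUBIC)
    cv2.imwrite(f"pics/{name}.png",im[:,:,::-1])
E
python3 - <<'E'
from h import *
save("top","top1",f=1.42); save("scene","scene1",f=1.42)
print(r.get_state())
E
```

```text
pics
{'time_s': 0.1, 'joints': array([-5.63173401e+01,  2.05888921e+01,  6.39141810e-01, -1.81105174e-02,
       -7.01362755e+01, -1.65076066e+01]), 'qd': array([ 0.02266095, -0.11753029,  0.16473923,  0.07697103,  0.03661081,
       -0.02531326]), 'joint_torque': array([-2.97608225e-03, -5.84162736e+01,  2.93748701e+01,  7.01567575e+00,
        1.01236129e-02, -8.56055203e-05]), 'tcp_pos': array([ 0.19918222, -0.64449972,  0.23669847]), 'eef_rot': array([ 1.79912682e+02, -8.12180340e-03, -1.62831107e+02]), 'contact_force': array([-2.37436129e-01,  9.24411713e-05, -6.91841043e-02]), 'moment': array([-0.02937552,  0.02017643, -0.00807119]), 'gripper_force': 0.0, 'gripper_width': 0.08760374159995876}
```

View pics/top1.png

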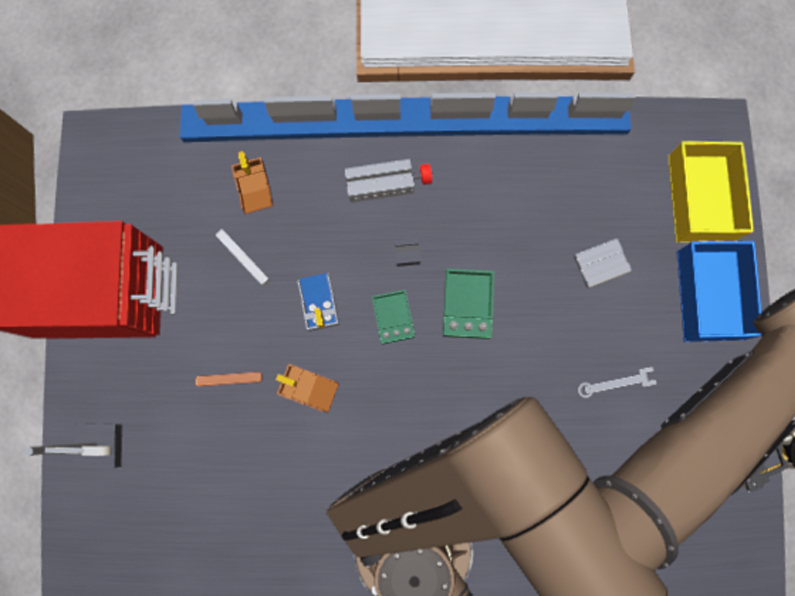

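View pics/scene1.png

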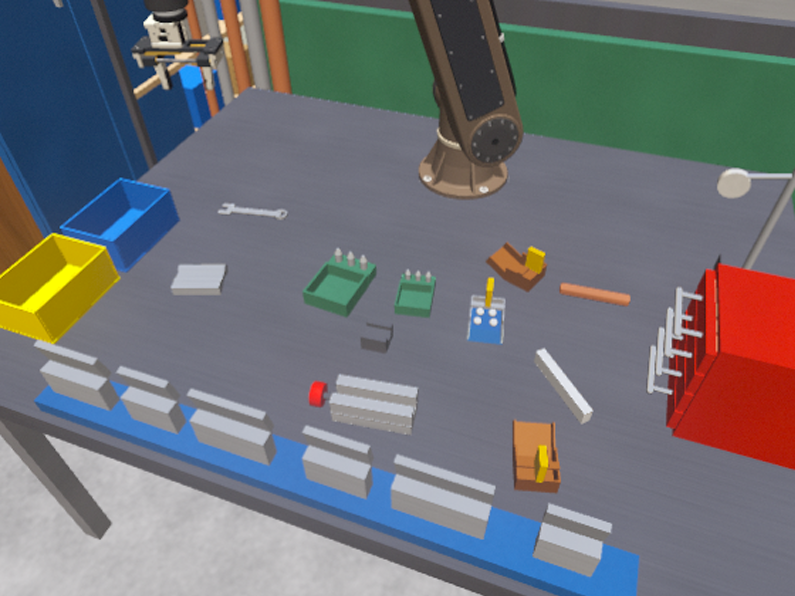

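Top view (up = world +x, left = +y): blue pan at about (318,302), lip upward, fin at (319,316). The large green holder is at (469,302), with its well upward and its tips at row 326. The small look-alike holder is between them at (394,315). I'll enlarge this area.

Run:
```python
from h import *
save("top","top2",crop=(200,170,360,250),f=5)
```

```text
(no output)
```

View pics/top2.png

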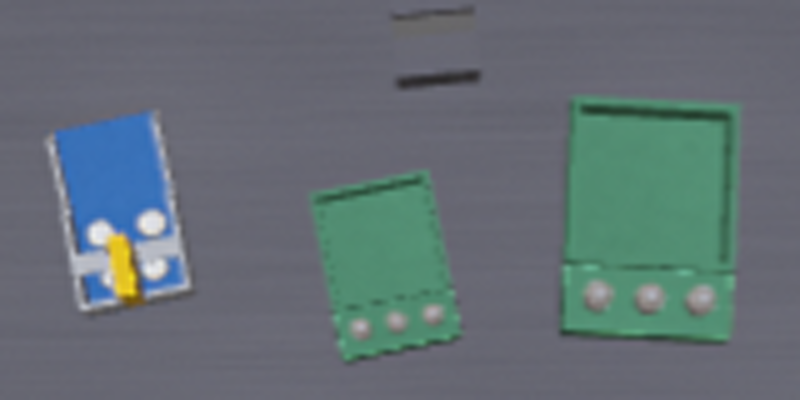

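Run:
```python
from h import *
np.set_printoptions(precision=4,suppress=True)
f=lambda L,z:px2w("top",[(200+(a+.5)/5-.5,170+(b+.5)/5-.5) for a,b in L],z)
print("back",f([(80,311),(191,290)],.035))
print("lip",f([(48,135),(157,112)],.03))
print("fin",f([(119,236),(127,300)],.085))
print("rim",f([(573,97),(741,102),(735,270),(566,265)],.035))
print("tips",f([(597,294),(650,296),(701,298)],.062))
print("block",f([(562,333),(731,342)],.03))
```

```text
back [[0.4595 0.2127 0.035 ]
 [0.4708 0.1472 0.035 ]]
lip [[0.5659 0.2329 0.03  ]
 [0.5786 0.1677 0.03  ]]
fin [[0.4962 0.1837 0.085 ]
 [0.4594 0.1791 0.085 ]]
rim [[ 0.5822 -0.08    0.035 ]
 [ 0.5775 -0.1798  0.035 ]
 [ 0.477  -0.1725  0.035 ]
 [ 0.4818 -0.0732  0.035 ]]
tips [[ 0.461  -0.0891  0.062 ]
 [ 0.4593 -0.1197  0.062 ]
 [ 0.4575 -0.1491  0.062 ]]
block [[ 0.4422 -0.0701  0.03  ]
 [ 0.435  -0.1693  0.03  ]]
```

```bash
cat >> h.py <<'E'
def plan(wps,p=None,yaw=None,turn=0):
    s=r.get_state(); p=np.array(s["tcp_pos"] if p is None else p); yaw=s["eef_rot"][2] if yaw is None else yaw
    a=np.radians(yaw); T=np.array([[np.cos(a),np.sin(a),0],[np.sin(a),-np.cos(a),0],[0,0,-1]])
    for w in wps:
        d=T@(np.array(w)-p)/.12; print(w,"->",np.round(d,3),"norm",round(float(np.linalg.norm(d)),2)); p=np.array(w)
E
python3 - <<'E'
from h import *
plan([(.27,-.56,.23),(.34,-.47,.22),(.40,-.37,.22),(.45,-.27,.22),(.48,-.16,.22),(.5,-.05,.22),(.49,.06,.22),(.4705,.1807,.17)])
E
```

```text
(0.27, -0.56, 0.23) -> [-0.772  0.499  0.057] norm 0.92
(0.34, -0.47, 0.22) -> [-0.779  0.544  0.083] norm 0.95
(0.4, -0.37, 0.22) -> [-0.724  0.649  0.   ] norm 0.97
(0.45, -0.27, 0.22) -> [-0.644  0.673  0.   ] norm 0.93
(0.48, -0.16, 0.22) -> [-0.509  0.802  0.   ] norm 0.95
(0.5, -0.05, 0.22) -> [-0.43   0.827  0.   ] norm 0.93
(0.49, 0.06, 0.22) -> [-0.191  0.9    0.   ] norm 0.92
(0.4705, 0.1807, 0.17) -> [-0.142  1.009  0.417] norm 1.1
```

drive_tool(
  increments=[
    [[1, -0.39, 0.25, 0.03, 0], [1, -0.77, 0.5, 0.06, 0], [1, -0.77, 0.5, 0.06, 0]],
  ],
)

```text
time_s: 0.52
tcp_pos: [0.2717, -0.5578, 0.2303]
eef_rot: [180.0, 0.0, -162.6]
contact_force: [-0.2, -0.1, 0.6]
gripper_width: 0.0876
gripper_force: 0.0
```

drive_tool(
  increments=[
    [[1, -0.39, 0.27, 0.04, 0], [1, -0.78, 0.54, 0.08, 0], [1, -0.78, 0.54, 0.08, 0]],
  ],
)

```text
time_s: 0.9
tcp_pos: [0.3417, -0.4687, 0.2206]
eef_rot: [180.0, 0.0, -162.6]
contact_force: [0.6, -0.2, 1.0]
gripper_width: 0.0878
gripper_force: 0.0
```

drive_tool(
  increments=[
    [[1, -0.36, 0.32, 0, 0], [1, -0.72, 0.65, 0, 0], [1, -0.72, 0.65, 0, 0]],
  ],
)

```text
time_s: 1.27
tcp_pos: [0.401, -0.369, 0.2211]
eef_rot: [-180.0, 0.0, -162.6]
contact_force: [-0.0, -0.7, 0.7]
gripper_width: 0.0877
gripper_force: 0.0
```

drive_tool(
  increments=[
    [[1, -0.32, 0.34, 0, 0], [1, -0.64, 0.67, 0, 0], [1, -0.64, 0.67, 0, 0]],
  ],
)

```text
time_s: 1.65
tcp_pos: [0.4504, -0.27, 0.2209]
eef_rot: [-180.0, 0.0, -162.7]
contact_force: [0.4, 0.1, 0.4]
gripper_width: 0.0877
gripper_force: 0.0
```

drive_tool(
  increments=[
    [[1, -0.25, 0.4, 0, 0], [1, -0.51, 0.8, 0, 0], [1, -0.51, 0.8, 0, 0]],
  ],
)

```text
time_s: 2.02
tcp_pos: [0.4802, -0.1602, 0.2209]
eef_rot: [-180.0, 0.0, -162.7]
contact_force: [1.0, -0.1, -0.1]
gripper_width: 0.0875
gripper_force: 0.0
```

drive_tool(
  increments=[
    [[1, -0.21, 0.41, 0, 0], [1, -0.43, 0.83, 0, 0], [1, -0.43, 0.83, 0, 0]],
  ],
)

```text
time_s: 2.4
tcp_pos: [0.5001, -0.0501, 0.2208]
eef_rot: [-180.0, 0.0, -162.7]
contact_force: [0.5, 0.8, 0.1]
gripper_width: 0.0875
gripper_force: 0.0
```

drive_tool(
  increments=[
    [[1, -0.1, 0.45, 0, 0.01], [1, -0.19, 0.9, 0, 0.019], [1, -0.19, 0.9, 0, 0.019]],
  ],
)

```text
time_s: 2.78
tcp_pos: [0.4895, 0.0596, 0.2208]
eef_rot: [-180.0, 0.0, -169.6]
contact_force: [-0.3, -0.0, 0.1]
gripper_width: 0.0875
gripper_force: 0.0
```

drive_tool(
  increments=[
    [[1, -0.01, 0.45, 0, 0], [1, -0.02, 0.95, 0, 0], [1, -0.026, 1, 0.2, 0], [1, -0.026, 1, 0.2, 0]],
  ],
)

```text
time_s: 3.28
tcp_pos: [0.4704, 0.1756, 0.1952]
eef_rot: [-179.9, -0.2, -169.7]
contact_force: [0.2, 0.6, 0.9]
gripper_width: 0.0878
gripper_force: 0.0
```

Run:
```python
from h import *
s=r.get_state(); print(s["tcp_pos"],s["eef_rot"])
m=camera_model("wrist")
print(w2px("wrist",[(.4705,.1807,.085),(.4651,.18,.035)],m))
save("wrist","w1",f=1.42)
import pickle; pickle.dump(m,open("m1.pkl","wb"))
```

```text
[0.47036132 0.17562353 0.1952409 ] [-179.88843201   -0.19829872 -169.69298138]
[[286.26519022 210.02090298]
 [285.76233876 187.24204011]]
```

View pics/w1.png

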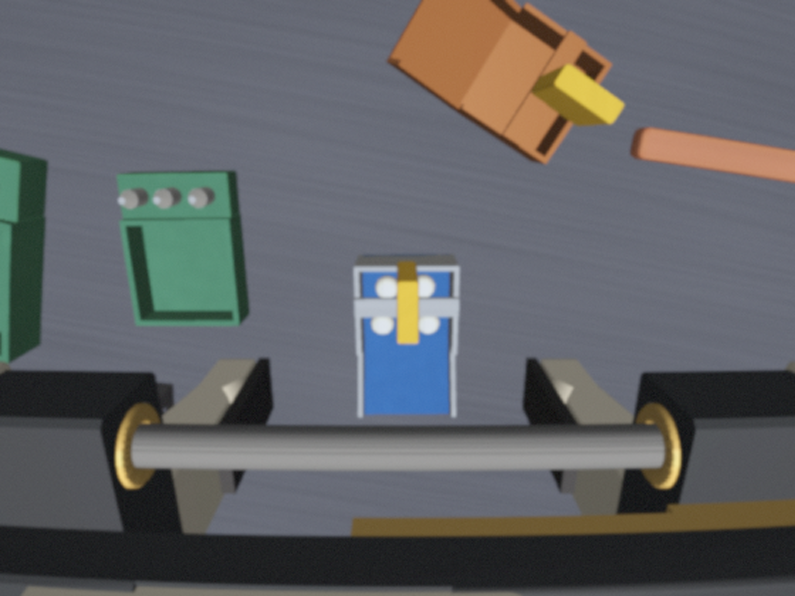

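Run:
```python
from h import *
import pickle; m=pickle.load(open("m1.pkl","rb"))
np.set_printoptions(precision=4,suppress=True)
f=lambda L,z:px2w("wrist",np.array(L)/1.42,z,m)
print("fintop",f([(407.5,279),(408,344)],.085)); print("back",f([(355,267),(460,267)],.035))
print("lip corners",f([(359,416),(456,416)],.043))
plan([(.4705,.1807,.051)])
```

```text
fintop [[0.46   0.1793 0.085 ]
 [0.4962 0.1864 0.085 ]]
back [[0.4715 0.1489 0.035 ]
 [0.4597 0.2135 0.035 ]]
lip corners [[0.5705 0.1677 0.043 ]
 [0.5588 0.2317 0.043 ]]
(0.4705, 0.1807, 0.051) -> [-0.004  0.043  1.211] norm 1.21
```

drive_tool(
  increments=[
    [[1, 0, 0.046, 0.4, 0], [1, 0, 0.046, 0.85, 0], [1, 0, 0.046, 0.85, 0]],
  ],
)

```text
time_s: 3.7
tcp_pos: [0.4685, 0.1798, 0.0926]
eef_rot: [-179.8, -0.3, -169.8]
contact_force: [-0.2, 0.2, 0.8]
gripper_width: 0.0879
gripper_force: 0.0
```

drive_tool(
  increments=[
    [[1, 0, 0, 0.2, 0], [1, 0, 0, 0.35, 0], [1, 0, 0, 0.35, 0]],
  ],
)

```text
time_s: 4.08
tcp_pos: [0.4708, 0.1825, 0.0543]
eef_rot: [-180.0, 0.0, -169.7]
contact_force: [0.3, -0.2, 0.4]
gripper_width: 0.0878
gripper_force: 0.0
```

drive_tool(
  increments=[
    [[-1, 0, -0.008, 0.025, 0], [-1, 0, -0.008, 0.025, 0], [-1, 0, -0.008, 0.025, 0], [-1, 0, -0.008, 0.025, 0], [-1, 0, -0.008, 0.025, 0]],
  ],
  squeeze=45,
)

```text
time_s: 4.7
tcp_pos: [0.4699, 0.1821, 0.0499]
eef_rot: [180.0, 0.0, -169.7]
contact_force: [-0.8, -0.5, -0.7]
gripper_width: 0.0431
gripper_force: 0.0
```

drive_tool(
  increments=[
    [[-1, 0, 0, 0, 0], [-1, 0, 0, 0, 0], [-1, 0, 0, 0, 0]],
  ],
)

```text
time_s: 5.08
tcp_pos: [0.4699, 0.182, 0.0497]
eef_rot: [-180.0, -0.0, -169.7]
contact_force: [-0.5, -1.2, 0.1]
gripper_width: 0.0131
gripper_force: 0.4
```

drive_tool(
  increments=[
    [[-1, 0, 0, 0, 0], [-1, 0, 0, 0, 0], [-1, 0, 0, 0, 0], [-1, 0, 0, -0.05, 0], [-1, 0, 0, -0.1, 0]],
  ],
)

```text
time_s: 5.7
tcp_pos: [0.4698, 0.1819, 0.062]
eef_rot: [-180.0, -0.0, -169.7]
contact_force: [0.4, 0.6, -2.4]
gripper_width: 0.0116
gripper_force: 45.0
```

drive_tool(
  increments=[
    [[-1, 0, 0, -0.1, 0], [-1, 0, 0, -0.25, 0], [-1, 0, 0, -0.4, 0], [-1, 0, 0, -0.5, 0], [-1, 0, 0, -0.5, 0]],
  ],
)

```text
time_s: 6.32
tcp_pos: [0.4704, 0.1824, 0.1229]
eef_rot: [179.9, 0.1, -169.7]
contact_force: [-0.3, -0.3, -2.7]
gripper_width: 0.0115
gripper_force: 45.0
```

Run:
```python
from h import *
s=r.get_state(); print(s["tcp_pos"],s["eef_rot"],s["moment"],s["contact_force"],s["gripper_force"],s["joints"])
save("scene","s2",crop=(290,150,430,255),f=5.6)
```

```text
[0.47038234 0.1824347  0.12288299] [ 1.79929094e+02  1.11944772e-01 -1.69663193e+02] [-0.00135937  0.06987693  0.08068566] [-0.3466499  -0.26572281 -2.72557615] 44.98264253139496 [ 4.35437430e+01  1.07549462e+01 -2.95554844e+01  2.60338547e-03
 -4.95570728e+01 -1.23208554e+02]
```

View pics/s2.png

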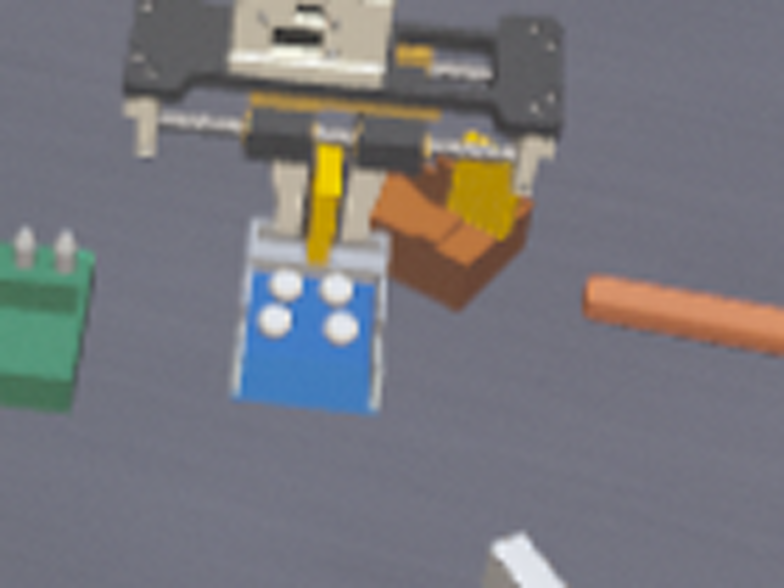

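drive_tool(
  increments=[
    [[-1, 0.0, -0.05, -0.15, 0], [-1, 0.01, -0.2, -0.3, 0], [-1, 0.015, -0.4, -0.32, 0], [-1, 0.02, -0.6, -0.32, 0], [-1, 0.025, -0.8, -0.32, 0]],
  ],
)

```text
time_s: 7.0
tcp_pos: [0.4837, 0.0861, 0.1593]
eef_rot: [-180.0, -0.1, -169.7]
contact_force: [0.7, 0.3, -2.7]
gripper_width: 0.0115
gripper_force: 45.0
```

drive_tool(
  increments=[
    [[-1, 0.005, -0.2, 0, 0], [-1, 0.01, -0.4, 0, 0], [-1, 0.015, -0.6, 0, 0], [-1, 0.02, -0.8, 0, 0], [-1, 0.03, -1.0, 0, 0]],
  ],
)

```text
time_s: 7.62
tcp_pos: [0.5017, -0.0325, 0.1592]
eef_rot: [-180.0, -0.1, -169.7]
contact_force: [1.0, -0.2, -3.9]
gripper_width: 0.0119
gripper_force: 45.0
```

drive_tool(
  increments=[
    [[-1, 0.005, -0.2, 0, 0], [-1, 0.01, -0.4, 0, 0], [-1, 0.015, -0.6, 0, 0], [-1, 0.02, -0.8, 0, 0], [-1, 0.03, -0.95, 0, 0]],
  ],
)

```text
time_s: 8.25
tcp_pos: [0.5187, -0.1454, 0.1592]
eef_rot: [180.0, -0.1, -169.7]
contact_force: [0.1, 0.5, -2.0]
gripper_width: 0.012
gripper_force: 45.0
```

drive_tool(
  increments=[
    [[-1, 0.01, -0.15, 0, -0.02], [-1, 0.014, -0.3, 0, -0.04], [-1, 0.014, -0.38, 0, -0.065], [-1, 0.014, -0.38, 0, -0.09], [-1, 0.014, -0.38, 0, -0.115]],
  ],
)

```text
time_s: 8.88
tcp_pos: [0.5252, -0.1898, 0.1594]
eef_rot: [179.9, -0.0, -128.0]
contact_force: [-0.7, 0.5, -3.1]
gripper_width: 0.0119
gripper_force: 45.0
```

drive_tool(
  increments=[
    [[-1, 0, 0, 0, -0.025], [-1, 0, 0, 0, -0.05], [-1, 0, 0, 0, -0.075], [-1, 0, 0, 0, -0.09], [-1, 0, 0, 0, -0.097]],
  ],
)

```text
time_s: 9.5
tcp_pos: [0.5253, -0.1896, 0.1595]
eef_rot: [179.9, 0.0, -93.2]
contact_force: [-0.4, 0.5, -2.6]
gripper_width: 0.0121
gripper_force: 45.0
```

Run:
```python
from h import *
s=r.get_state(); print(s["tcp_pos"],s["eef_rot"],s["gripper_force"],s["joints"])
plan([(.5258,-.1893,.091)])
save("wrist","w3",f=1.42)
```

```text
[ 0.5253318  -0.1895957   0.15953278] [ 1.79942196e+02  5.33566289e-03 -9.32162926e+01] 44.982481598854065 [ 2.34434766e-01  1.33961329e+01 -2.03339468e+01 -1.05804191e-02
 -5.63272988e+01 -3.44485399e+00]
(0.5258, -0.1893, 0.091) -> [-0.003 -0.004  0.571] norm 0.57
```

View pics/w3.png

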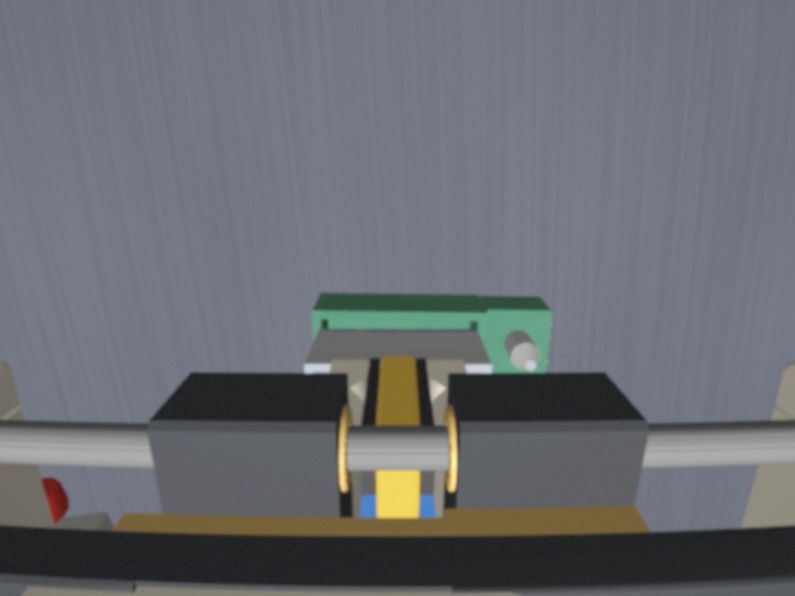

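Wrist view: the near side of the well (rows 295–330) is squarely ahead of the pan's back wall, and the tips are clear to the right at (523,350). Lowering the lip.

drive_tool(
  increments=[
    [[-1, 0, 0, 0.15, 0], [-1, 0, 0, 0.35, 0], [-1, 0, 0, 0.5, 0], [-1, 0, 0, 0.57, 0], [-1, 0, 0, 0.57, 0]],
  ],
)

```text
time_s: 10.18
tcp_pos: [0.5253, -0.1897, 0.0913]
eef_rot: [179.9, -0.0, -93.4]
contact_force: [-0.1, -0.6, -1.6]
gripper_width: 0.0117
gripper_force: 45.0
```

drive_tool(
  increments=[
    [[-1, 0, 0, 0, 0], [-1, 0, 0, 0, 0], [-1, 0, 0, 0, 0]],
  ],
)

```text
time_s: 10.55
tcp_pos: [0.5259, -0.1896, 0.0923]
eef_rot: [-179.9, 0.0, -93.3]
contact_force: [0.3, -0.2, -3.2]
gripper_width: 0.0117
gripper_force: 45.0
```

Run:
```python
from h import *
print(r.get_state()["moment"]);save("scene","s4",crop=(190,120,330,225),f=5.6)
```

```text
[-0.02569173  0.13614657 -0.04304279]
```

View pics/s4.png

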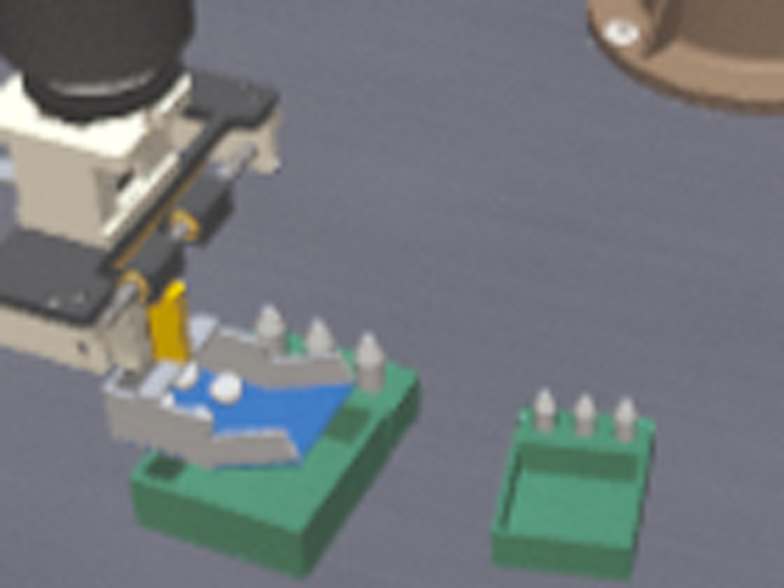

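Scene view: the pan is level with its lip over the well, and all the balls are inside (near 185–230, 375–410 in the crop). Now I'll raise it a little and loosen the grip so gravity pivots the pan in the pads.

drive_tool(
  increments=[
    [[-1, 0, 0, -0.05, 0], [-1, 0, 0, -0.1, 0], [-1, 0, 0, -0.14, 0], [-1, 0, 0, -0.14, 0]],
  ],
  squeeze=20,
)

```text
time_s: 11.1
tcp_pos: [0.526, -0.1896, 0.1092]
eef_rot: [-179.9, 0.0, -93.3]
contact_force: [0.2, -0.7, -2.8]
gripper_width: 0.0116
gripper_force: 20.0
```

```bash
cat >> h.py <<'E'
def blue():
    im=capture("scene").astype(int)[120:260,180:340]
    b=(im[:,:,2]>150)&(im[:,:,0]<90)
    y,x=np.nonzero(b); print("blue n",b.sum(),"c",x.mean().round(2)+180,y.mean().round(2)+120,"max",x.max()+180,y.max()+120)
    s=r.get_state(); print(s["time_s"],s["tcp_pos"].round(4),s["moment"].round(3),s["contact_force"].round(2),s["gripper_force"])
E
python3 -c "
from h import *
blue()"
```

```text
blue n 180 c 238.09 188.35 max 252 197
11.15 [ 0.5257 -0.1896  0.1088] [-0.055  0.152  0.002] [-0.05  0.39 -3.01] 19.989792108535767
```

drive_tool(
  increments=[
    [[-1, 0, 0, 0, 0], [-1, 0, 0, 0, 0], [-1, 0, 0, 0, 0]],
  ],
  squeeze=12,
)

```text
time_s: 11.52
tcp_pos: [0.5256, -0.1896, 0.1084]
eef_rot: [180.0, -0.0, -93.3]
contact_force: [-0.2, -0.7, -2.8]
gripper_width: 0.012
gripper_force: 12.0
```

```bash
python3 -c "
from h import *
blue()"
```

```text
blue n 181 c 237.97 188.42000000000002 max 251 197
11.575 [ 0.5256 -0.1896  0.1084] [-0.002  0.088  0.009] [ 0.19 -1.03 -3.68] 11.994130164384842
```

drive_tool(
  increments=[
    [[-1, 0, 0, 0, 0], [-1, 0, 0, 0, 0]],
  ],
  squeeze=8,
)

```text
time_s: 11.82
tcp_pos: [0.5256, -0.1896, 0.1086]
eef_rot: [180.0, -0.0, -93.3]
contact_force: [-0.1, -0.5, -3.3]
gripper_width: 0.012
gripper_force: 8.0
```

```bash
python3 -c "
from h import *
blue()"
```

```text
blue n 181 c 237.95 188.47 max 251 197
11.875 [ 0.5257 -0.1896  0.1086] [ 0.007  0.115 -0.   ] [-0.24 -0.59 -2.23] 7.9985511302948
```

drive_tool(
  increments=[
    [[-1, 0, 0, 0, 0], [-1, 0, 0, 0, 0]],
  ],
  squeeze=6,
)

```text
time_s: 12.12
tcp_pos: [0.5256, -0.1896, 0.1086]
eef_rot: [180.0, -0.0, -93.3]
contact_force: [0.4, 0.1, -2.1]
gripper_width: 0.0122
gripper_force: 6.0
```

```bash
python3 -c "
from h import *
blue()"
```

```text
blue n 183 c 237.89 188.38 max 251 197
12.175 [ 0.5256 -0.1896  0.1086] [-0.077  0.064  0.009] [ 0.21 -0.64 -2.22] 5.999467447400093
```

drive_tool(
  increments=[
    [[-1, 0, 0, 0, 0], [-1, 0, 0, 0, 0]],
  ],
  squeeze=4.5,
)

```text
time_s: 12.42
tcp_pos: [0.5256, -0.1896, 0.1085]
eef_rot: [180.0, 0.0, -93.3]
contact_force: [-0.3, 0.2, -3.0]
gripper_width: 0.0121
gripper_force: 4.5
```

```bash
python3 -c "
from h import *
blue()"
```

```text
blue n 181 c 238.01 188.48000000000002 max 251 197
12.475 [ 0.5256 -0.1896  0.1086] [-0.049  0.115 -0.029] [ 0.01 -1.   -3.12] 4.500144124031067
```

drive_tool(
  increments=[
    [[-1, 0, 0, 0, 0]],
  ],
  squeeze=3.5,
)

```text
time_s: 12.6
tcp_pos: [0.5257, -0.1896, 0.1086]
eef_rot: [-180.0, 0.0, -93.3]
contact_force: [0.2, -0.4, -3.5]
gripper_width: 0.012
gripper_force: 3.5
```

```bash
python3 -c "
from h import *
blue()"
```

```text
blue n 200 c 236.53 190.2 max 250 199
12.65 [ 0.5256 -0.1896  0.1086] [-0.018  0.098  0.035] [ 0.95  0.05 -1.94] 3.499845340847969
```

drive_tool(
  increments=[
    [[-1, 0, 0, 0, 0]],
  ],
  squeeze=5,
)

```text
time_s: 12.78
tcp_pos: [0.5256, -0.1896, 0.1086]
eef_rot: [180.0, -0.0, -93.3]
contact_force: [-0.1, 0.2, -2.8]
gripper_width: 0.0118
gripper_force: 5.0
```

```bash
python3 -c "
from h import *
blue()
save('scene','s5',crop=(190,120,330,225),f=5.6)"
```

```text
blue n 188 c 234.16 192.63 max 247 203
12.825 [ 0.5256 -0.1896  0.1086] [ 0.046  0.129 -0.007] [-0.68  0.23 -3.08] 4.9998170882463455
```

View pics/s5.png

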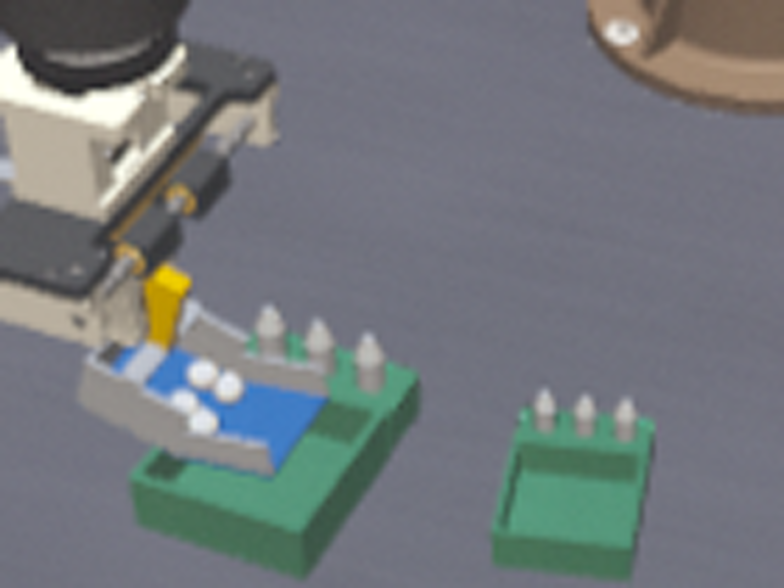

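The pan has pivoted about 20° in the pads and the balls are still in it, at (200,395). I'll raise it 8 mm and continue.

drive_tool(
  increments=[
    [[-1, 0, 0, -0.04, 0], [-1, 0, 0, -0.07, 0]],
  ],
  squeeze=5,
)

```text
time_s: 13.12
tcp_pos: [0.5258, -0.1896, 0.1174]
eef_rot: [-180.0, -0.0, -93.3]
contact_force: [0.4, -0.4, -3.0]
gripper_width: 0.0118
gripper_force: 5.0
```

drive_tool(
  increments=[
    [[-1, 0, 0, 0, 0], [-1, 0, 0, 0, 0]],
  ],
  squeeze=3.5,
)

```text
time_s: 13.38
tcp_pos: [0.5256, -0.1896, 0.117]
eef_rot: [-180.0, 0.0, -93.3]
contact_force: [0.3, 0.3, -1.9]
gripper_width: 0.0121
gripper_force: 3.5
```

```bash
python3 -c "
from h import *
blue()"
```

```text
blue n 196 c 232.07999999999998 190.75 max 246 201
13.425 [ 0.5255 -0.1896  0.1169] [-0.036  0.104  0.053] [-0.71 -0.06 -2.87] 3.4998442232608795
```

drive_tool(
  increments=[
    [[-1, 0, 0, 0, 0], [-1, 0, 0, 0, 0]],
  ],
  squeeze=3.5,
)

```text
time_s: 13.68
tcp_pos: [0.5256, -0.1896, 0.1169]
eef_rot: [180.0, 0.0, -93.3]
contact_force: [0.9, 0.4, -2.2]
gripper_width: 0.0122
gripper_force: 3.5
```

```bash
python3 -c "
from h import *
blue()
save('scene','s6',crop=(190,120,330,225),f=5.6)"
```

```text
blue n 199 c 231.73 190.82999999999998 max 245 201
13.725 [ 0.5256 -0.1896  0.1168] [-0.021  0.038  0.074] [-0.15 -0.26 -2.46] 3.500095345079899
```

View pics/s6.png

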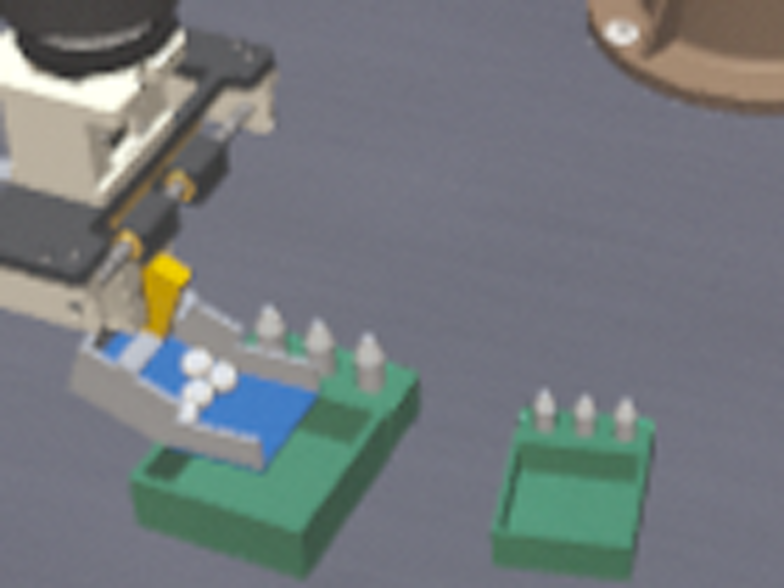

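drive_tool(
  increments=[
    [[-1, 0, 0, 0, 0], [-1, 0, 0, 0, 0], [-1, 0, 0, 0, 0]],
  ],
  squeeze=3,
)

```text
time_s: 14.15
tcp_pos: [0.5256, -0.1896, 0.117]
eef_rot: [180.0, -0.0, -93.3]
contact_force: [-0.3, 1.2, -2.6]
gripper_width: 0.0119
gripper_force: 3.0
```

```bash
cat >> h.py <<'E'
def pred():
    s=r.get_state(); g=s["tcp_pos"]+[0,0,.008]; h=np.radians(s["eef_rot"][2]+180); R=np.array([[np.cos(h),-np.sin(h),0],[np.sin(h),np.cos(h),0],[0,0,1]])
    for th in range(0,61,10):
        t=np.radians(th); Ry=np.array([[np.cos(t),0,np.sin(t)],[0,1,0],[-np.sin(t),0,np.cos(t)]])
        P=[g+R@Ry@(np.array(p)-[-.044,0,.058]) for p in [(.060,-.03,.025),(.06,.03,.025)]]
        print(th,w2px("scene",P).round(1).tolist(),"lip z",round(float(P[0][2]),3))
def white():
    im=capture("scene").astype(np.uint8)[120:260,180:340]
    n,l,st,c=cv2.connectedComponentsWithStats((im.min(2)>195).astype(np.uint8))
    print("white",[(int(a[4]),(b+[180,120]).round(0).tolist()) for a,b in zip(st[1:],c[1:]) if a[4]>3])
E
python3 -c "
from h import *
blue();pred();white()"
```

```text
blue n 209 c 228.84 191.42000000000002 max 243 203
14.2 [ 0.5256 -0.1896  0.1169] [-0.018  0.059  0.018] [-0.37 -0.   -2.81] 2.9997317120432854
0 [[242.7, 194.9], [252.2, 181.7]] lip z 0.092
10 [[240.8, 198.8], [250.3, 185.7]] lip z 0.074
20 [[238.0, 202.0], [247.4, 188.9]] lip z 0.058
30 [[234.4, 204.3], [243.8, 191.2]] lip z 0.044
40 [[230.1, 205.7], [239.6, 192.8]] lip z 0.033
50 [[225.2, 206.3], [234.8, 193.5]] lip z 0.024
60 [[220.0, 206.0], [229.6, 193.3]] lip z 0.018
white [(12, [301.0, 126.0]), (148, [199.0, 134.0]), (5, [218.0, 130.0]), (6, [338.0, 133.0]), (31, [213.0, 147.0]), (51, [225.0, 189.0])]
```

drive_tool(
  increments=[
    [[-1, 0, 0, 0, 0], [-1, 0, 0, 0, 0], [-1, 0, 0, 0, 0]],
  ],
  squeeze=3,
)

```text
time_s: 14.62
tcp_pos: [0.5256, -0.1896, 0.117]
eef_rot: [180.0, -0.0, -93.3]
contact_force: [0.5, 0.9, -2.7]
gripper_width: 0.0118
gripper_force: 3.0
```

```bash
python3 -c "
from h import *
blue();white()"
```

```text
blue n 204 c 226.89 190.54000000000002 max 243 203
14.675 [ 0.5256 -0.1896  0.117 ] [ 0.011  0.113 -0.025] [ 0.33 -0.42 -2.72] 2.999984063208103
white [(12, [301.0, 126.0]), (148, [199.0, 134.0]), (4, [218.0, 130.0]), (6, [338.0, 133.0]), (31, [213.0, 147.0]), (14, [235.0, 189.0]), (25, [223.0, 192.0]), (13, [239.0, 192.0])]
```

drive_tool(
  increments=[
    [[-1, 0, 0, 0, 0], [-1, 0, 0, 0, 0], [-1, 0, 0, 0, 0]],
  ],
)

```text
time_s: 15.1
tcp_pos: [0.5257, -0.1896, 0.117]
eef_rot: [-180.0, -0.0, -93.3]
contact_force: [-0.2, 0.8, -1.9]
gripper_width: 0.0117
gripper_force: 3.0
```

```bash
python3 -c "
from h import *
blue();white()"
```

```text
blue n 267 c 224.66 190.88 max 240 204
15.15 [ 0.5257 -0.1896  0.117 ] [ 0.037  0.088 -0.035] [ 0.06 -0.56 -1.6 ] 3.000119961798191
white [(12, [301.0, 126.0]), (147, [199.0, 134.0]), (7, [219.0, 129.0]), (6, [338.0, 133.0]), (31, [213.0, 147.0]), (13, [245.0, 196.0]), (43, [242.0, 206.0])]
```

drive_tool(
  increments=[
    [[-1, 0, 0, 0, 0], [-1, 0, 0, 0, 0], [-1, 0, 0, 0, 0]],
  ],
)

```text
time_s: 15.58
tcp_pos: [0.5256, -0.1896, 0.117]
eef_rot: [-180.0, 0.0, -93.3]
contact_force: [0.4, -0.2, -2.2]
gripper_width: 0.012
gripper_force: 3.0
```

```bash
python3 -c "
from h import *
blue();white()"
```

```text
blue n 286 c 225.35 191.38 max 240 204
15.625 [ 0.5256 -0.1896  0.117 ] [0.079 0.146 0.014] [ 0.12 -0.13 -2.69] 2.9999149963259697
white [(12, [301.0, 126.0]), (147, [199.0, 134.0]), (6, [218.0, 130.0]), (6, [338.0, 133.0]), (31, [213.0, 147.0]), (13, [245.0, 196.0]), (14, [246.0, 202.0]), (4, [245.0, 208.0])]
```

drive_tool(
  increments=[
    [[-1, 0, 0, 0, 0], [-1, 0, 0, -0.1, 0], [-1, 0, 0, -0.3, 0], [-1, 0, 0, -0.5, 0], [-1, 0, 0, -0.6, 0]],
  ],
  squeeze=20,
)

```text
time_s: 16.3
tcp_pos: [0.5263, -0.1897, 0.1911]
eef_rot: [-179.8, -0.0, -93.3]
contact_force: [0.5, -0.0, -2.0]
gripper_width: 0.0119
gripper_force: 20.0
```

drive_tool(
  increments=[
    [[-1, 0.2, 0, 0, 0], [-1, 0.45, 0, 0, 0], [-1, 0.7, 0, 0, 0], [-1, 0.9, 0, 0, 0], [-1, 0.9, 0, 0, 0]],
  ],
)

```text
time_s: 16.92
tcp_pos: [0.5188, -0.2987, 0.1886]
eef_rot: [180.0, 0.0, -93.5]
contact_force: [-0.7, 0.4, -1.0]
gripper_width: 0.0118
gripper_force: 20.0
```

```bash
python3 -c "
from h import *
white()
a=capture('scene')[150:235,200:330]; b=capture('top')[130:250,240:420]
im=np.vstack([cv2.resize(a,(520,340)),cv2.resize(b,(520,260))]);a=cv2.resize(a,(600,392),interpolation=2);b=cv2.resize(b,(300,200),interpolation=2)
c=np.zeros((592,600,3),np.uint8);c[:392]=a;c[392:,:300]=b
cv2.imwrite('pics/f.png',c[:,:,::-1])
print(r.get_state()['tcp_pos'])"
```

```text
white [(11, [301.0, 126.0]), (5, [339.0, 133.0]), (13, [245.0, 196.0]), (13, [246.0, 202.0]), (4, [245.0, 208.0])]
[ 0.51917422 -0.29706143  0.18883532]
```

View pics/f.png

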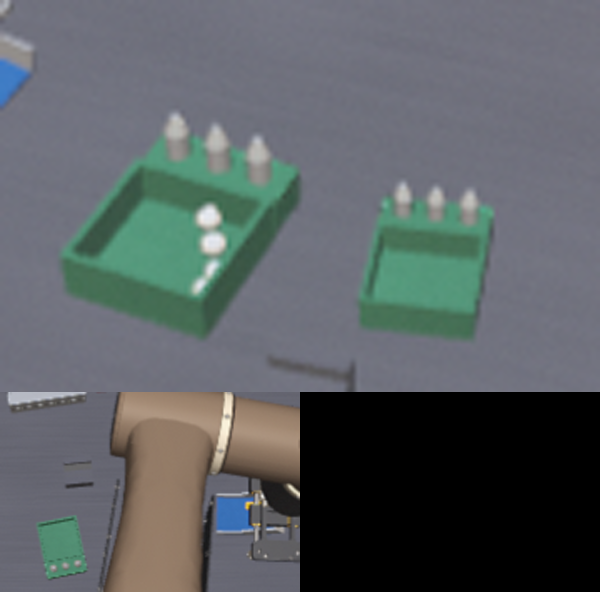

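All four balls are in the well, near (208,216), (212,243), (212,268) and (200,285). Next is a clear spot for the pan.

```bash
python3 -c "
from h import *
print(px2w('top',np.array([(575,262),(603,240),(631,262),(590,287)])/1.42,.02).round(3)); print(px2w('top',np.array([(579,390),(612,374),(655,370),(655,385)])/1.42,.008).round(3))"
```

```text
[[ 0.595 -0.356  0.02 ]
 [ 0.642 -0.42   0.02 ]
 [ 0.593 -0.478  0.02 ]
 [ 0.54  -0.385  0.02 ]]
[[ 0.324 -0.353  0.008]
 [ 0.356 -0.426  0.008]
 [ 0.362 -0.519  0.008]
 [ 0.33  -0.518  0.008]]
```

drive_tool(
  increments=[
    [[-1, 0.15, 0.25, 0, 0], [-1, 0.31, 0.515, 0, 0], [-1, 0.31, 0.515, 0.3, 0], [-1, 0.31, 0.515, 0.6, 0], [-1, 0.31, 0.515, 0.8, 0]],
  ],
)

```text
time_s: 17.7
tcp_pos: [0.4551, -0.33, 0.0918]
eef_rot: [180.0, 0.0, -93.3]
contact_force: [-0.1, -0.6, -1.5]
gripper_width: 0.0122
gripper_force: 20.0
```

drive_tool(
  increments=[
    [[-1, 0, 0, 0.05, 0], [-1, 0, 0, 0.1, 0], [-1, 0, 0, 0.15, 0], [-1, 0, 0, 0.2, 0], [-1, 0, 0, 0.25, 0]],
  ],
  squeeze=5,
)

```text
time_s: 18.32
tcp_pos: [0.4564, -0.3317, 0.064]
eef_rot: [-179.9, -0.1, -93.3]
contact_force: [-0.4, -2.4, 6.3]
gripper_width: 0.0119
gripper_force: 5.0
```

drive_tool(
  increments=[
    [[-1, 0, 0, 0.03, 0], [-1, 0, 0, 0.06, 0], [-1, 0, 0, 0.09, 0], [-1, 0, 0, 0.09, 0]],
  ],
  squeeze=4,
)

```text
time_s: 18.82
tcp_pos: [0.4583, -0.3335, 0.0552]
eef_rot: [-179.6, -0.2, -93.3]
contact_force: [0.1, -5.4, 12.2]
gripper_width: 0.0121
gripper_force: 11.1
```

```bash
python3 -c "
from h import *
s=r.get_state();print(s['tcp_pos'],s['contact_force'],s['moment'])
im=capture('scene').astype(int)[80:260,100:290]
b=(im[:,:,2]>150)&(im[:,:,0]<90)
n,l,st,c=cv2.connectedComponentsWithStats(b.astype(np.uint8));print([(a[:5].tolist()) for a in st[1:] if a[4]>30]);pred()"
```

```text
[ 0.45826841 -0.33352413  0.05521772] [ 0.10533197 -5.42957049 12.17069568] [-2.07137681  0.22132008  0.04046841]
[[35, 0, 7, 10, 51], [0, 49, 20, 23, 239], [84, 90, 31, 16, 203]]
0 [[209.8, 184.9], [219.4, 173.3]] lip z 0.03
10 [[208.5, 188.6], [218.0, 176.9]] lip z 0.012
20 [[206.3, 191.5], [215.8, 179.9]] lip z -0.004
30 [[203.3, 193.8], [212.8, 182.2]] lip z -0.018
40 [[199.7, 195.2], [209.2, 183.7]] lip z -0.029
50 [[195.5, 195.8], [205.1, 184.4]] lip z -0.038
60 [[191.0, 195.6], [200.6, 184.3]] lip z -0.044
```

drive_tool(
  increments=[
    [[-0.68, 0, 0, 0, 0], [-0.68, 0, 0, 0, 0], [-0.68, 0, 0, 0, 0], [-0.68, 0, 0, 0, 0]],
  ],
)

```text
time_s: 19.38
tcp_pos: [0.4556, -0.3308, 0.052]
eef_rot: [180.0, 0.0, -93.3]
contact_force: [1.1, -0.0, 1.5]
gripper_width: 0.0143
gripper_force: 0.7
```

```bash
python3 -c "
from h import *
s=r.get_state();print(s['tcp_pos'],s['contact_force'],s['moment'],s['gripper_width'])
im=capture('scene').astype(int)[80:260,100:290]
b=(im[:,:,2]>150)&(im[:,:,0]<90)
n,l,st,c=cv2.connectedComponentsWithStats(b.astype(np.uint8));print([(a[:5].tolist()) for a in st[1:] if a[4]>30])"
```

```text
[ 0.45559157 -0.33083239  0.05203207] [ 1.0781347  -0.0292895   1.46734308] [-0.00326001 -0.44069476  0.02178503] 0.014343455125262913
[[35, 0, 7, 10, 51], [0, 49, 19, 23, 238], [84, 91, 31, 14, 178]]
```

drive_tool(
  increments=[
    [[-0.65, 0, 0, -0.03, 0], [-0.4, 0, 0, -0.05, 0], [0, 0, 0, -0.05, 0], [0, 0, 0, -0.05, 0], [0, 0, 0, -0.05, 0]],
  ],
)

```text
time_s: 20.05
tcp_pos: [0.4554, -0.3309, 0.0581]
eef_rot: [180.0, 0.0, -93.3]
contact_force: [0.3, -0.8, -0.2]
gripper_width: 0.0428
gripper_force: 0.0
```

drive_tool(
  increments=[
    [[0, 0, 0, -0.2, 0], [0, 0, 0, -0.5, 0], [0, 0, 0, -0.9, 0], [0, 0, 0, -1, 0], [0, 0, 0, -1, 0]],
  ],
)

```text
time_s: 20.68
tcp_pos: [0.4557, -0.331, 0.1788]
eef_rot: [-179.9, -0.0, -93.3]
contact_force: [-0.4, 0.3, -0.7]
gripper_width: 0.044
gripper_force: 0.0
```

```bash
python3 -c "
from h import *
s=r.get_state();print(s['tcp_pos'],s['contact_force'],s['gripper_width'])
im=capture('scene').astype(int)[80:260,100:290]
b=(im[:,:,2]>150)&(im[:,:,0]<90)
n,l,st,c=cv2.connectedComponentsWithStats(b.astype(np.uint8));print([(a[:5].tolist()) for a in st[1:] if a[4]>30]);white()
# model check: lip corners if standing upright, fin top
h=np.radians(86.6);R=np.array([[np.cos(h),-np.sin(h),0],[np.sin(h),np.cos(h),0],[0,0,1]])
o=np.array([.4556,-.331,0])
L=[(.06,-.03,.025),(.06,.03,.025),(.01,-.03,.003)]+[(-.054,-.006,.085),(-.054,.006,.085),(-.018,-.006,.085),(-.018,.006,.085)]
for gx in(-.05,-.044,-.038): print(gx,w2px('scene',[o+R@(np.array(p)-[gx,0,0]) for p in L]).round(1).tolist())
im=capture('scene').astype(int)
y=(im[:,:,0]>190)&(im[:,:,1]>150)&(im[:,:,2]<90)
n,l,st,c=cv2.connectedComponentsWithStats(y.astype(np.uint8));print('yellow',[a[:5].tolist() for a in st[1:] if 10<a[4]<600])"
```

```text
[ 0.45574725 -0.33097131  0.17875888] [-0.42577333  0.32134106 -0.73656526] 0.04399359275297109
[[35, 0, 7, 10, 49], [0, 49, 19, 23, 238], [84, 91, 31, 14, 179]]
white [(11, [301.0, 126.0]), (6, [338.0, 133.0]), (13, [245.0, 196.0]), (13, [246.0, 202.0]), (4, [245.0, 208.0])]
-0.05 [[212.7, 186.3], [222.2, 174.7], [199.7, 187.4], [182.0, 157.4], [184.1, 155.2], [192.0, 160.2], [194.1, 158.0]]
-0.044 [[211.0, 185.8], [220.6, 174.2], [198.0, 187.0], [180.4, 156.9], [182.5, 154.7], [190.4, 159.7], [192.4, 157.5]]
-0.038 [[209.3, 185.3], [218.9, 173.7], [196.4, 186.5], [178.7, 156.5], [180.8, 154.3], [188.7, 159.3], [190.8, 157.0]]
yellow [[175, 154, 11, 6, 34], [372, 174, 12, 7, 37], [378, 313, 8, 27, 122]]
```

```bash
python3 -c "
from h import *
print(job.close_job())"
```

```text
the job is handed in; nothing more can be done
None
```

I handed the job in at about 21 s. The pan is released on the plate, and image measurements match it standing upright. The last viewed picture showed all four balls in the well, and pixel checks found them unmoved afterwards. No verdict came back.

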